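# Clear the tall cans and push the sorting tray home

### The job

The pine sorting tray cannot close because the two drink cans standing in it are too tall for the cabinet opening. Stand both cans upright in the grey crate, then push the tray fully home, without slamming it, so that it clicks in and stays seated. The vial, the mug shard and the clamshell stay upright in the tray, and leave the soap bottle and the caddy's half-raised lid as they are.

Things in the scene. Friction and masses are not known exactly. Their poses are not given: they have to be found in the camera images.
- tray (a joint): slide of the pine pull-out tray, in m: 0 = fully home, grows as the tray comes out towards the robot (up to 0.23). It slides easily (friction under 1 N). Between about 0.014 and 0.006 a spring detent resists with about 8 to 10 N; past about 0.005 the catch draws the tray in to 0 against its stop and holds it. Left short of the detent it stays out
- tray_front (a point): on the tray: the middle of the top edge of the tray's front board, on its outer face (the face towards the robot). Board 400 mm wide, 15 mm thick, flat, its top edge 105 mm and its lower edge 12 mm above the worktop. Axes: x points into the cabinet (the way the tray closes), y to the left along the board, z up
- tray_in (a point): on the tray: a point on its floor's upper face, on the centre line, 100 mm behind the inner face of the front board; same axes as tray_front. The floor is 22 mm above the worktop, the inside is 345 mm wide and 283 mm long, side and back walls 39 mm high over the floor
- cabinet_edge (a point): middle of the top front edge of the low wooden bench cabinet, fixed, 340 mm deep (x), 400 mm wide (y), 125 mm high. x points from the front edge to the cabinet's back, y left along the front, z up. Its flat front face is at x = 0; the closed tray's front board rests on it. The opening's upper edge is 107 mm above the worktop (85 mm above the tray floor). Small jars, 60 mm high, stand at the rear of its top
- can_a: empty slim aluminium drink can with a green band, standing upright in the tray at the start: 53 mm diameter, 134 mm tall, about 20 g; origin at the centre of its underside, z along its axis
- can_b: empty slim aluminium drink can with a red band, standing upright in the tray at the start: 53 mm diameter, 134 mm tall, about 20 g; origin at the centre of its underside, z along its axis
- vial: brown glass vial with black cap, standing in the tray: 32 mm diameter, 70 mm tall; origin at the centre of its underside, z up its axis. Stays in the tray, upright
- shard: blue ceramic mug shard: the round mug bottom, 66 mm diameter, with a jagged piece of wall up to 48 mm tall, lying in the tray; origin at the centre of its underside. Stays in the tray
- clamshell: closed clear plastic clamshell, about 70 (x) by 103 (y) by 46 mm tall, lying in the tray; origin at the centre of its underside. Stays in the tray
- crate_in (a point): centre of the inner floor of the grey open-topped can crate, fixed to the worktop beside the tray. Inside 184 mm (x) by 114 mm (y), walls 8 mm thick; outside 200 by 130 mm; rim 60 mm above the worktop, floor 8 mm above it. x runs along its long side, z up
- soap: yellow dish-soap bottle standing loose on the worktop in front of the tray: 60 mm diameter, 170 mm tall; origin at the centre of its underside. A bystander
- caddy: grey food waste caddy, fixed, to the robot's left: 200 (x) by 180 (y) by 200 mm tall; origin at the centre of its underside
- caddy_lid_edge (a point): middle of the free edge of the caddy's blue lid. The lid, 200 mm long, is hinged on the caddy's far (+x) rim, 200 mm high, and is half raised (35 to 63 degrees) and stays so unless pushed
Mind the look-alikes: they are no part of the job. Leave any black or pink look-alike of the can_a alone.

How it is judged:
By the outcome, as a careful person would: the job done as asked, in the order asked, and still so for the second after the job is handed in, with the robot touching nothing.
It also fails if it takes over 72 s, if anything falls off the work surface, if the arm or the gripper's body presses on something with over 40 N, if the wrist force passes 120 N, or if a joint passes its speed limit or range.

### The arm

A 6-joint arm with a two-finger parallel gripper is mounted at the origin on the work surface. World frame = base frame: x ahead of the robot, y to its left, z up, the work surface at z = 0. Lengths are in mm, angles in rad, forces in N, time in s.
With the tool pointing down it reaches from about 325 to 875 mm from the base axis. Payload 4.4 kg.
Tool frame: the origin (TCP) lies on the centre line of the jaws, within the pads' length; the fingertips stand ahead of it and the grasp point (between the pads) lies 6 mm ahead of it (ctrl.tcp_to_tips is the z of the fingertips in the tool frame, in mm); z points along the fingers, y is the direction in which the jaws open and shut (so a half turn about z gives the same grasp; the last joint's range is limited). The gripper opens to 85 mm and grips with 20 to 120 N. Pads are 22 mm wide; open, the fingers measure 114 mm over their backs; the gripper's body (76 mm by 85 mm) begins 54 mm behind the grasp point. The pads swing forward as they close: fully open they stand 13 mm farther back than shut.
Start: joints at [-1.319, 0.207, 1.542, -0, 1.393, -0.15], TCP at [225.386, -528.988, 256.282] pointing down, gripper open.
Joint ranges: [-2.73, 2.73], [-0.86, 2.22], [0.23, 2.46], [-1.11, 4.25], [0.08, 2.63], [-2.82, 2.82]. Speed limits (rad/s): [2.79, 2.79, 3.14, 3.14, 3.14, 3.14].

### API

Orientations are given as a 3x3 rotation matrix whose columns are the frame's x, y, z axes.
In Python, from plant import ctrl, sensors, optics gives the robot as it stands. Calls block until the motion is done:
- ctrl.move_ptp(position, orientation): joint-space move of the TCP to a pose.
- ctrl.move_l(position, rot=None, vel=150, threshold=None): straight line of the TCP; rot=None keeps the orientation; vel is the mean speed in mm/s. With threshold (N) it stops when the force on the tool has changed by that much, and returns True; else False.
- ctrl.set_joints(angles): joint-space move.
- ctrl.gripper_to(opening, force=None): finger opening in mm; force is the grip in N (None keeps the last); returns when the fingers have stopped.
- ctrl.hold(seconds).
- ctrl.solve_ik(position, orientation): joint angles nearest the present ones, or None.
- sensors.read_state(): the state.
- optics.grab_frame(name): name is "side" or "top" or "wrist"; returns (picture, depth): 384x512x3 uint8, red, green, blue; 384x512 float32, mm along the optical axis (not along the pixel's ray), 0 where there is no reading.
- optics.camera_params(name): a dict with "mtx" (3x3 intrinsics, pixels), "k1" (the pictures are not rectified: a ray, as slopes to the right and down, at radius r is drawn at 1 + k1 r^2 times it, then the intrinsics apply), "R" (3x3) and "t" (3): a world point X has camera coordinates R X + t; the wrist camera has in their place "T_tool_cam" (4x4, takes a point from camera to tool coordinates, whose origin is the TCP and whose axes are the flange's). Camera axes: x right, y down, z forward; pixel columns grow to the right and rows downward; lengths in mm; the calibration is good to about 2 mm. A picture is of the moment at which its call begins: read the wrist's pose just before it. camera_params takes no time and is no camera call.
A pose or a line that the arm cannot do raises ctrl.MotionError and nothing moves.
- ctrl.finish_job(): hands the job in, once; it reports no verdict.
The state is a dict: "t": time; "q": joint angles; "qvel": joint speeds; "tau": joint torques, N m; "eef_pos": TCP position; "eef_rot": TCP orientation; "force": force on the tool from outside, world axes, zero at the start; "wrist_torque": the same for the moment, N m; "grip_width": finger opening in mm.
Only numpy, scipy, OpenCV 4.12 (cv2) and the standard library are available. Lean on these libraries where they do the work, as an engineer would, in place of code of your own. Each camera call takes 0.05 s, during which the arm holds its last target. There are 200 camera calls.

## Working session

There is one attempt and no reset: what is moved stays moved. The work goes in short steps, each a Python script; the robot and the scene stay as the last script left them, time stands still between calls to the robot, and variables do not carry over. Pictures are saved under pics/ and viewed, about 8 in all and at most 12, crops included, and the job is handed in when it is done.

```bash
ls; mkdir -p pics; cat > h.py <<'E'
import numpy as np, cv2
from plant import ctrl, sensors, optics
def grab(n):
    s=sensors.read_state(); im,d=optics.grab_frame(n); return s,im,d
def save(im,f,s=1):
    cv2.imwrite('pics/'+f,cv2.cvtColor(cv2.resize(im,None,fx=s,fy=s),cv2.COLOR_RGB2BGR))
def cam(n,s=None):
    p=optics.camera_params(n)
    if 'R' in p: return p,np.array(p['R']),np.array(p['t'])
    T=np.array(p['T_tool_cam']); Rw=np.array(s['eef_rot'])@T[:3,:3]; tw=np.array(s['eef_rot'])@T[:3,3]+np.array(s['eef_pos'])
    return p,Rw.T,-Rw.T@tw
def rays(n,uv,s=None):
    p,R,t=cam(n,s); K=np.array(p['mtx']); uv=np.atleast_2d(np.float64(uv))
    m=cv2.undistortPoints(uv.reshape(-1,1,2),K,np.array([p['k1'],0,0,0.])).reshape(-1,2)
    return np.c_[m,np.ones(len(m))],R,t
def pts(n,uv,d,s=None):   # world points from depth values
    r,R,t=rays(n,uv,s); return (r*np.reshape(d,(-1,1))-t)@R
def plane(n,uv,z,s=None):
    r,R,t=rays(n,uv,s); D=r@R; o=-R.T@t; return o+D*((z-o[2])/D[:,2])[:,None]
def cloud(n,d,s=None):
    v,u=np.mgrid[0:384,0:512]; return pts(n,np.c_[u.ravel(),v.ravel()],d.ravel(),s).reshape(384,512,3)
E
python3 - <<'E'
from h import *
for n in('top','side'):
    s,im,d=grab(n); save(im,n+'0.png',1.5); np.savez(''+n+'0.npz',im=im,d=d)
    p,R,t=cam(n); print(n,(-R.T@t).round(),R[2].round(2))
print(s['t'],s['force'],s['grip_width'],ctrl.tcp_to_tips,optics.camera_params('wrist')['T_tool_cam'])
E
```

```text
pics
top [ 389.   73. 1780.] [ 0.13  0.01 -0.99]
side [ 520. 1012. 1097.] [ 0.06 -0.69 -0.73]
0.05 [-0.01749018 -0.40064807 -0.21548838] 85.13522157818288 25.0 [[-5.47415997e-04 -9.54322947e-01 -2.98776529e-01  7.59930964e+01]
 [ 9.99999832e-01 -4.65276320e-04 -3.46051401e-04 -9.40606990e-01]
 [ 1.91231149e-04 -2.98776668e-01  9.54323041e-01 -1.17292994e+02]
 [ 0.00000000e+00  0.00000000e+00  0.00000000e+00  1.00000000e+00]]
```

View pics/top0.png

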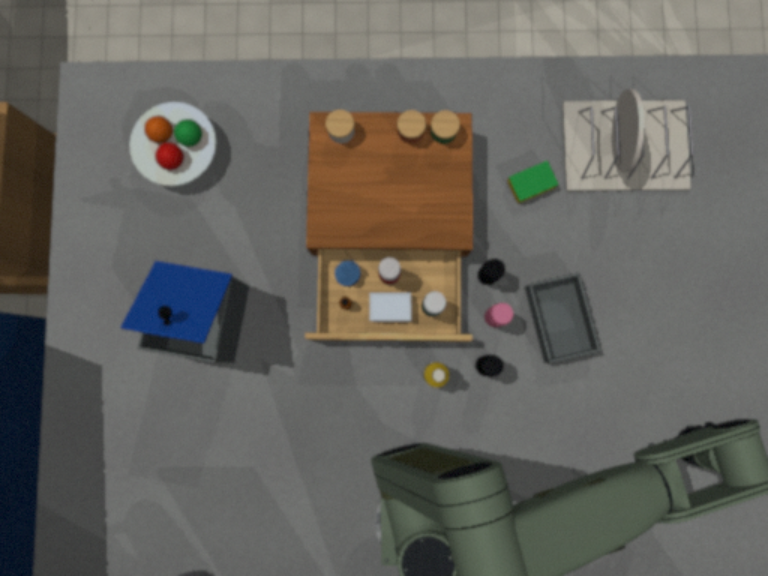

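View pics/side0.png

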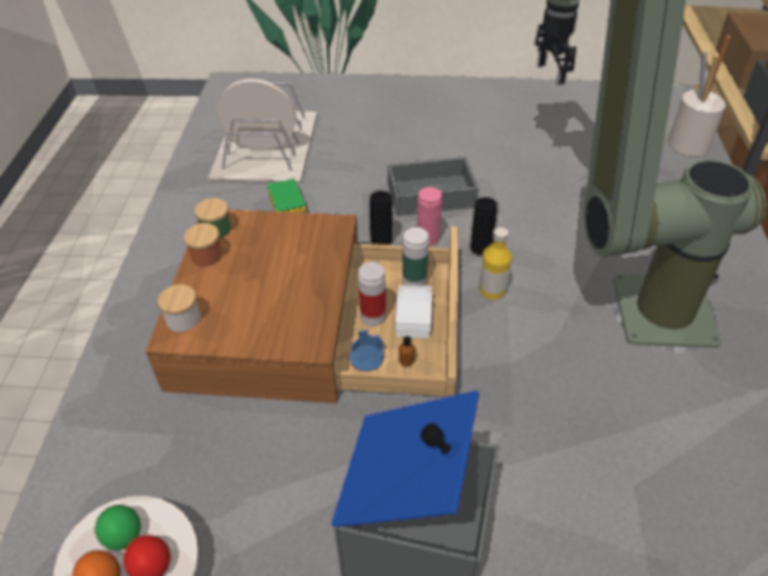

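Top view (1.5x pixels): the tray cans are at (434,303), which is green in the side view at (415,255), and at (389,270), which is red in the side view at (372,295). Possible mistakes for them are the black cans (491,271) and (490,365), the pink can (501,314) and the jars on the cabinet. The soap is at (437,375) and the crate at (564,319). Next I measure these from depth and rays.

```bash
python3 - <<'E'
from h import *
z=np.load('top0.npz'); im,d=z['im'],z['d']; P=cloud('top',d)
def blob(name,u,v,zmin,zmax,r=16):
    u,v=u/1.5,v/1.5; vv,uu=np.mgrid[0:384,0:512]
    m=((abs(uu-u)<r)&(abs(vv-v)<r)&(P[...,2]>zmin)&(P[...,2]<zmax)&(d>0)).astype(np.uint8)
    n,l,st,c=cv2.connectedComponentsWithStats(m)
    k=l[int(round(v)),int(round(u))]
    if k==0: print(name,'none',P[int(v),int(u)]);return
    q=P[l==k]; zt=np.median(q[:,2]); e=plane('top',c[k],zt)[0]
    print(name,'n',len(q),'ctr',e.round(1),'ztop',zt.round(1),'min',q.min(0).round(),'max',q.max(0).round())
blob('can_a',434,303,120,175);blob('can_b',389,270,120,175)
blob('blk1',491,271,100,175);blob('blk2',490,365,100,175);blob('pink',501,314,100,175)
blob('soap',437,375,90,200)
blob('front',389,338,85,125,60)
blob('cab',389,190,115,135,80)
blob('shard',347,273,33,90);blob('vial',345,302,40,110,8);blob('clam',390,307,55,85)
# crate rim: z 50..70
vv,uu=np.mgrid[0:384,0:512]
m=(abs(uu-376)<32)&(abs(vv-213)<36)&(P[...,2]>45)&(P[...,2]<75)
q=P[m]; b=cv2.minAreaRect(np.float32(q[:,:2])); print('crate rim',len(q),b,q.min(0),q.max(0))
m=(abs(uu-376)<8)&(abs(vv-213)<8); print('crate floor z',np.median(P[m][:,2]))
m=(abs(uu-300)<60)&(abs(vv-290)<8); print('worktop z',np.median(P[m][:,2]))
E
```

```text
can_a n 182 ctr [530.6 -33.  155.3] ztop 155.3 min [507. -58. 126.] max [557.  -9. 167.]
can_b n 180 ctr [610.3  70.4 154.8] ztop 154.8 min [587.  46. 120.] max [635.  96. 165.]
blk1 n 182 ctr [ 610.2 -176.8  132.5] ztop 132.5 min [ 587. -204.  101.] max [ 636. -153.  146.]
blk2 n 187 ctr [ 384.1 -165.9  133.8] ztop 133.8 min [ 360. -193.  105.] max [ 409. -142.  143.]
pink n 184 ctr [ 504.  -191.4  133.3] ztop 133.3 min [ 480. -220.  100.] max [ 529. -169.  145.]
soap n 222 ctr [363.9 -37.8 119.8] ztop 119.8 min [336. -66.  91.] max [393. -12. 177.]
front n 485 ctr [454.7  69.5 104.9] ztop 104.9 min [ 445. -125.   87.] max [466. 274. 116.]
cab n 8943 ctr [816.1  69.6 125.5] ztop 125.5 min [ 660. -136.  115.] max [1009.  270.  135.]
shard none [616.35442112 176.990535    27.84955007]
vial n 60 ctr [539.3 179.5  71.4] ztop 71.4 min [526. 165.  49.] max [556. 194.  99.]
clam n 479 ctr [530.1  68.4  67.9] ztop 67.9 min [496.  20.  56.] max [563. 116.  83.]
crate rim 467 ((500.3792419433594, -358.43133544921875), (200.050048828125, 133.1086883544922), 13.102884292602539) [ 390.30763957 -443.04479686   45.00171146] [ 611.05449566 -274.01310414   74.96210922]
crate floor z 8.711967946302927
worktop z 0.1559109027517476
```

```bash
cat >> h.py <<'E'
def down(a):
    c,s=np.cos(a),np.sin(a); return np.array([[c,s,0],[s,-c,0],[0,0,-1.]])
E
python3 - <<'E'
from h import *
s=sensors.read_state(); print(np.array(s['eef_rot']).round(2))
A=np.radians(13.1); ca,sa=np.cos(A),np.sin(A)
for nm,p,a in [('a',(530,-33,290),0),('a',(530,-33,290),np.pi),('b',(610,70,114),0),('b',(610,70,114),np.pi),('c1',(500+43*ca,-358+43*sa,100),A),('c2',(500-43*ca,-358-43*sa,290),A),('c2',(500-43*ca,-358-43*sa,100),A+np.pi),('p0',(415,75,86),0),('p1',(645,75,86),0)]:
    q=ctrl.solve_ik(p,down(a)); print(nm,None if q is None else np.round(q,2))
try:
    ctrl.move_ptp((500,-20,300),down(0))
    s,im,d=grab('wrist'); save(im,'w1.png',1.5); np.savez('w1.npz',im=im,d=d)
    P=cloud('wrist',d,s); m=(P[...,2]>140)&(P[...,2]<170)&(d>0)
    n,l,st,c=cv2.connectedComponentsWithStats(m.astype(np.uint8))
    for k in range(1,n):
        if st[k,4]>150: print(c[k],st[k],P[l==k].min(0).round(),P[l==k].max(0).round(),plane('wrist',c[k],156,s))
    print(s['t'],s['eef_pos'],s['force'])
except ctrl.MotionError as e: print(e)
E
```

```text
[[ 0.92  0.39 -0.  ]
 [ 0.39 -0.92  0.  ]
 [ 0.   -0.   -1.  ]]
a [-0.23  0.09  1.61 -0.    1.45  1.35]
a [-0.23  0.09  1.61 -0.    1.45 -1.8 ]
b [-0.03  0.43  1.56 -0.    1.15  1.54]
b [-0.03  0.43  1.56 -0.    1.15 -1.6 ]
c1 [-0.71  0.51  1.48 -0.    1.15  0.64]
c2 [-0.82  0.21  1.47 -0.    1.46  0.52]
c2 [-0.82  0.4   1.64 -0.    1.1  -2.62]
p0 [-0.03  0.11  2.05 -0.    0.98  1.54]
p1 [-0.02  0.53  1.48 -0.    1.13  1.55]
[152.69361434  53.11104121] [ 121   21   64   65 3179] [586.  44. 140.] [637.  95. 159.] [[611.19796875  67.79853286 156.        ]]
[271.71343028 145.20145423] [ 245  118   54   56 2338] [505. -60. 140.] [556.  -9. 158.] [[532.42468947 -34.1600915  156.        ]]
[274.02507375 298.85693215] [262 281  26  37 678] [348. -53. 140.] [376. -26. 170.] [[361.72180709 -39.29770136 156.        ]]
2.1833 [500.00856003 -20.67497821 299.881594  ] [0.02873934 0.03640894 0.09516955]
```

View pics/w1.png

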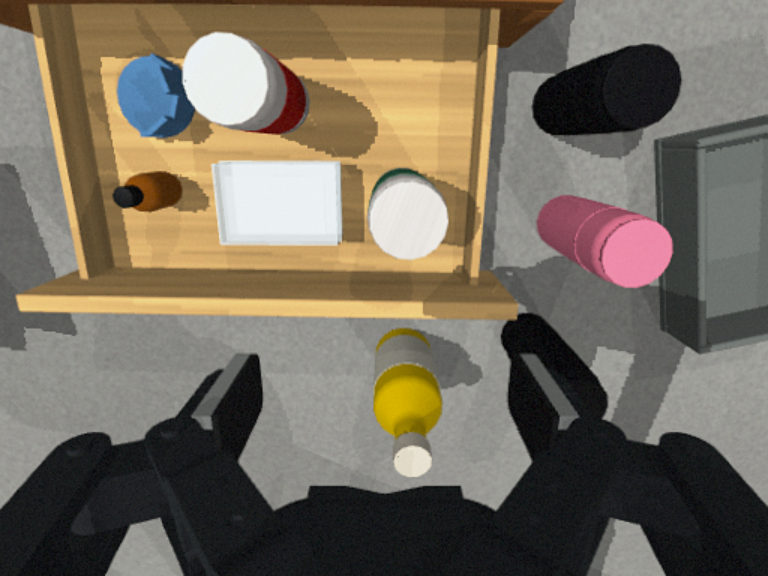

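The wrist view (1.5x) confirms the choice: can_a has the green band at (405,215) and can_b the red band at (240,80). The pink and black look-alikes stand outside the tray. Now I move can_a.

```bash
cat >> h.py <<'E'
A=np.radians(13.1)
def transfer(x,y,off,tag):
    cx,cy=500.4+off*np.cos(A),-358.4+off*np.sin(A)
    ctrl.move_ptp((x,y,300),down(0))
    ctrl.move_l((x,y,126),vel=200)
    ctrl.gripper_to(40,force=20)
    w=sensors.read_state()['grip_width']; print('grip',w)
    if not 48<w<57: print('bad grip'); return
    ctrl.move_l((x,y,310),vel=200)
    ctrl.move_ptp((cx,cy,310),down(A))
    print('held',sensors.read_state()['grip_width'])
    ctrl.move_l((cx,cy,140),vel=200)
    hit=ctrl.move_l((cx,cy,110),vel=40,threshold=4)
    s=sensors.read_state(); print('down',hit,s['eef_pos'],s['force'])
    ctrl.gripper_to(85); ctrl.hold(0.2)
    ctrl.move_l((cx,cy,310),vel=200)
    s,im,d=grab('wrist'); save(im,tag+'.png',1.2); print(s['t'],s['force'])
E
python3 - <<'E'
from h import *
transfer(531.5,-33.8,43,'placed_a')
E
```

```text
grip 52.62910421789566
held 52.78213197320768
down True [ 541.95634725 -348.9552409   113.19434942] [-0.39167054 -1.96290527  2.61278211]
9.575 [-0.25373632 -0.19182434 -0.01907766]
```

View pics/placed_a.png

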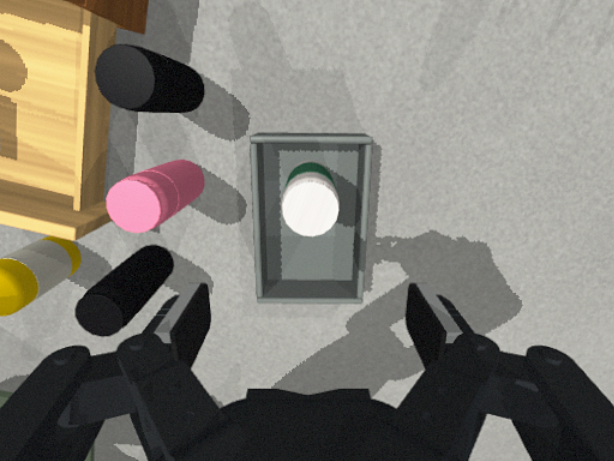

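can_a stands upright in the far half of the crate at (310,205), with its green band showing. Next is can_b.

```bash
python3 - <<'E'
from h import *
transfer(611,69,-43,'placed_b')
E
```

```text
grip 52.43695504908785
held 52.67342531898368
down True [ 458.02592057 -367.52570229  113.25780921] [-0.38026783 -0.13096137  3.59819329]
18.7417 [ 0.41520603  0.13604333 -0.84634247]
```

View pics/placed_b.png

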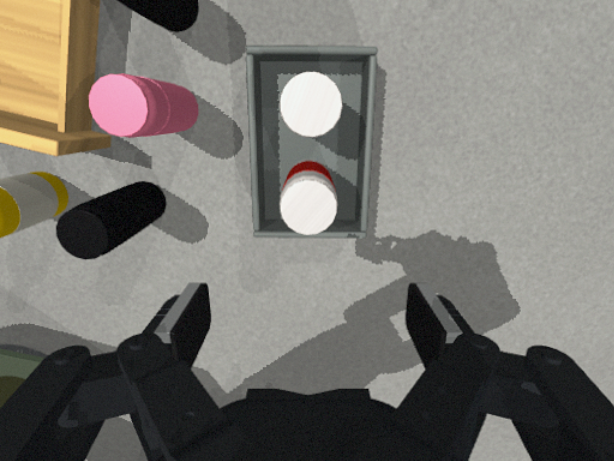

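Both cans stand upright in the crate, white tops at (310,103) and (308,205), with the red band visible on the second. Now the push: gripper shut, fingers on the board below its top edge, and the gripper body above the cabinet top.

```bash
python3 - <<'E'
from h import *
ctrl.move_ptp((405,75,310),down(0)); ctrl.gripper_to(0)
ctrl.move_l((405,75,98),vel=180)
f=lambda n,h:(lambda s:print(n,h,s['t'],s['eef_pos'].round(1) if hasattr(s['eef_pos'],'round') else s['eef_pos'],np.round(s['force'],1)))(sensors.read_state())
f('pos',None)
h=ctrl.move_l((440,75,98),vel=25,threshold=10); f('touch',h)
if not h:
    h=ctrl.move_l((608,75,98),vel=40,threshold=15); f('run',h)
s,im,d=grab('wrist'); save(im,'push.png',1.2)
E
```

```text
pos None 22.525 [405.9  75.   98.8] [ 1.1 -0.   0.5]
touch False 24.075 [439.9  75.   98. ] [-0.5 -0.4 -0.3]
run False 28.425 [608.   75.1  98. ] [-0.2 -0.6  0.2]
```

View pics/push.png

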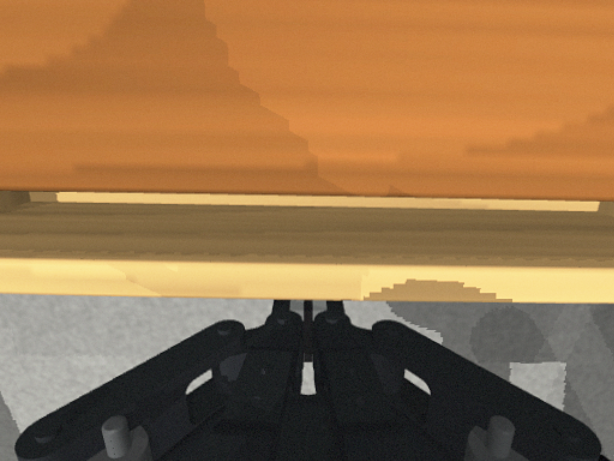

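The board spans row ~275 and the cabinet edge is at row ~198, so about 30 mm remains. The fingers are at the board's middle. I continue slowly through the detent.

```bash
python3 - <<'E'
from h import *
h=ctrl.move_l((652,75,98),vel=15,threshold=20); s=sensors.read_state(); print(h,s['t'],s['eef_pos'],s['force'])
ctrl.hold(0.3)
ctrl.move_l((560,75,98),vel=60); ctrl.move_l((430,75,300),vel=200)
ctrl.move_ptp((225,-529,256),down(0.4))
for n in('top','side'):
    s,im,d=grab(n); save(im,n+'1.png',1.5); np.savez(n+'1.npz',im=im,d=d)
P=cloud('top',np.load('top1.npz')['d'])
m=(P[...,2]>88)&(P[...,2]<116)&(P[...,0]>400)&(P[...,0]<690)&(abs(P[...,1]-70)<190)
q=P[m]; print('front',len(q),np.percentile(q[:,0],[2,50,98]))
m=(P[...,2]>125)&(P[...,2]<155)&(abs(P[...,0]-500)<110)&(abs(P[...,1]+358)<70)
n,l,st,c=cv2.connectedComponentsWithStats(m.astype(np.uint8))
for k in range(1,n):
    q=P[l==k]; print('can',st[k,4],q.mean(0).round(),np.median(q[:,2]).round(1))
print(s['t'])
E
```

```text
True 30.4667 [636.84653565  74.9883382   97.09259252] [-0.51721637 -0.92271158 -0.45710117]
front 519 [646.8522392  656.34662309 668.30661437]
can 181 [ 540. -347.  141.] 141.7
can 182 [ 458. -363.  141.] 141.3
35.85
```

View pics/side1.png

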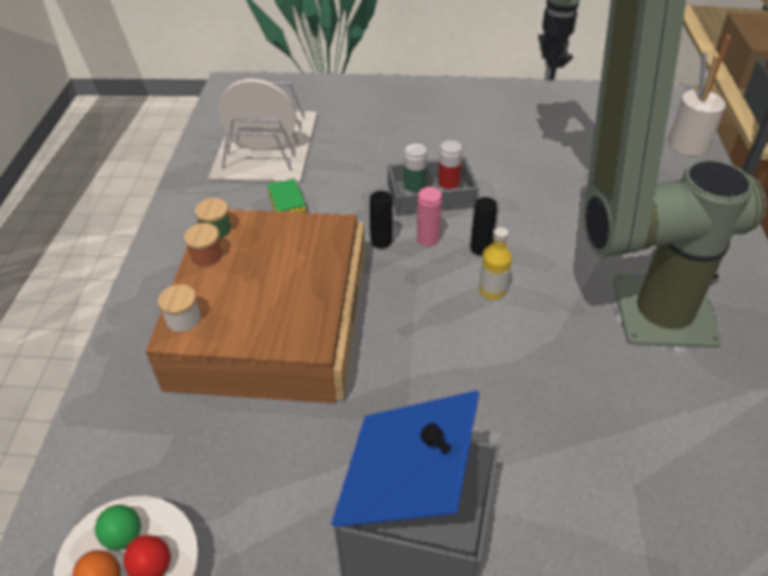

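View pics/top1.png

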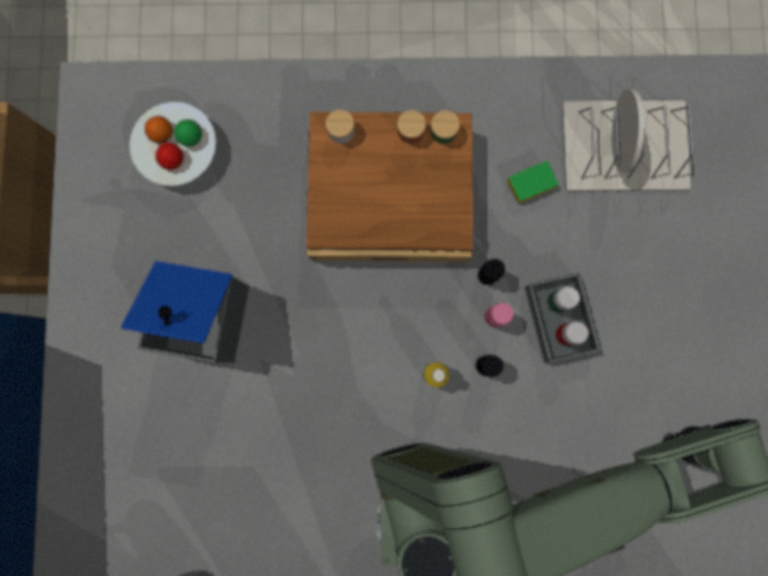

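The pictures show both cans upright in the crate, and the soap and lid unmoved. The board lies at the cabinet front, at row ~253 in the top view. The depth reading can't tell seated from a few mm short, so I'll do one gentle press check and an edge measurement.

```bash
python3 - <<'E'
from h import *
for k in '01':
    d=np.load(f'top{k}.npz')['d']; P=cloud('top',d); e=[];b=[]
    for u in range(225,300):
        c=P[:,u]; m=(c[:,2]>118)&(c[:,2]<135)&(c[:,0]>600)&(c[:,0]<800); e.append(c[m,0].min())
        m=(c[:,2]>97)&(c[:,2]<112)&(c[:,0]>430)&(c[:,0]<655+10); b.append(np.median(c[m,0]) if m.any() else np.nan)
    print('cab edge',np.median(e),'board mid',np.nanmedian(b))
ctrl.move_ptp((430,75,300),down(0)); ctrl.move_l((600,75,98),vel=200); ctrl.move_l((625,75,98),vel=60)
h=ctrl.move_l((650,75,98),vel=12,threshold=15); s=sensors.read_state(); print(h,s['t'],s['eef_pos'],s['force'])
s,im,d=grab('wrist'); save(im,'seat.png',1.2)
ctrl.move_l((560,75,98),vel=80); ctrl.move_l((430,75,300),vel=200)
s,im,d=grab('top'); P=cloud('top',d); q=P[(P[...,2]>97)&(P[...,2]<112)&(P[...,0]>600)&(P[...,0]<665)&(abs(P[...,1]-70)<60)]; print('board mid',np.median(q[:,0]) if len(q) else None, s['t'])
E
```

```text
cab edge 664.2953459520837 board mid 455.57049192079864
cab edge 664.4765469525576 board mid 655.392592705822
True 41.5083 [636.81022328  74.94837874  96.90941845] [-0.66554766  0.42419711  0.24017654]
board mid 656.5197851950034 44.0083
```

View pics/seat.png

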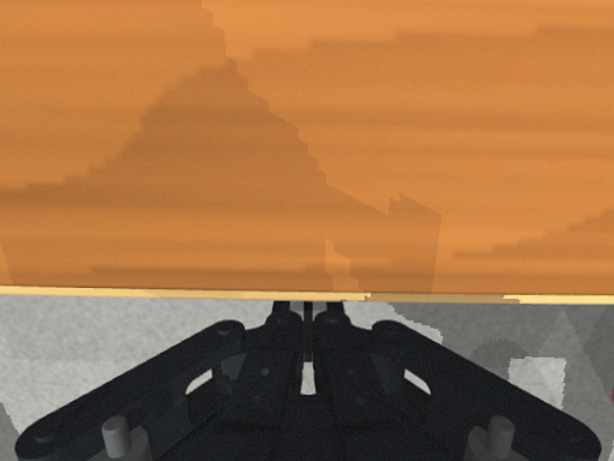

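The press stopped at the same place (TCP x 636.8). The board's inner face works out at about 664 mm against a cabinet front of 664.3, and the wrist view shows no gap. The tray is seated, so I hand the job in.

```bash
python3 -c "
from h import *
s=sensors.read_state(); print(s['t'],s['force'],s['eef_pos']); print(ctrl.finish_job())"
```

```text
44.0583 [-0.14223564  0.02680106 -0.44759858] [429.72518449  74.96460591 298.72142403]
the job is handed in; nothing more can be done
None
```

I stood can_a (green) and can_b (red) upright in the grey crate, then pushed the tray slowly through its detent until it reached the stop. I handed the job in at about 44 s, with the arm clear of everything.

- **Tray:** a second light push stopped at the same place (TCP x 636.8 mm). The front board's inner face measures about 664 mm against the cabinet front at 664.3 mm, so the tray is seated.
- **Cans:** both tops measured 141–142 mm high in the crate, which matches standing upright on its floor.
- **Bystanders:** the soap bottle, the caddy lid and the look-alike cans appear unmoved in the top and side pictures.
- **Not checked:** I could not see the vial, the shard and the clamshell once the tray was closed. I never touched them and saw nothing hit them.

No checks failed or disagreed.

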